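# Eject a sunken tea-sample tube and stand it in the tasting stand

## Task

Three tea-sample tubes are sunk in the metal ejector rack: push down, all the way, the lever that belongs to the tube with the plain flat cap (the other two caps carry a knob), so that this tube rises out of its well by itself. Then take the risen tube, stand it upright and fully down in the free hole of the wooden stand, and let go. Leave the other tubes, cups and bowls where they are.

Things in the scene. Friction and masses are not known exactly. Their poses are not given: they have to be found in the camera images.
- rack: Fixed metal ejector rack, 190 mm wide (y), 95 mm high. Origin: centre of its underside, z up. Three 27 mm wells, mouths in its dark top plate (55 mm deep) at x = +44 mm, y = -60, 0, +60 mm. Each well has its own see-saw lever at the same y, reaching out towards -x: press the cross-bar in front, a roller lifts the tube. Fixed parts in front of the wells are under 50 mm high.
- lever0 (a joint): Lever of the well at y = -60 mm of the rack, rad. 0: cross-bar up, tube sunk; 0.6: cross-bar fully down against its stop, tube raised by 38 mm. Needs about 3 N downward on the bar and stays where it is left (stiff pivot), also with a tube on it.
- lever1 (a joint): The same for the well at y = 0.
- lever2 (a joint): The same for the well at y = +60 mm.
- lever0_bar (a point): Centre of lever0's cross-bar: a round steel bar 16 mm in diameter, 30 mm long along the rack's y. At joint 0 it is 57 mm above the table and 87 mm in front (-x) of the rack's origin; pressed straight down it ends 15 mm above the table (bar top 23 mm), at the same x.
- lever1_bar (a point): The same for lever1.
- lever2_bar (a point): The same for lever2.
- flat_tube_mid (a point): Centre (half-way up) of the tube to fetch: straight cylinder, 24 mm diameter, 68 mm long, white porcelain, metal cap of the same diameter with a plain flat top; z along it. About 50 g. Starts in any of the wells, top 1 mm below the rack's top plate, too deep to grasp; raised, it stands 37 mm above the plate, leaning up to 0.1 rad.
- knob_tube1_mid (a point): Centre (half-way up) of a tube of the same size whose cap has a narrow knob (11 mm wide, the top 13 mm of the tube's 68 mm). In another well of the rack; to be left alone.
- knob_tube2_mid (a point): A second knobbed tube, in the remaining well; to be left alone.
- stand: Fixed dark wooden stand, 70 x 160 x 50 mm high (x, y, z). Origin: centre of its underside. Two holes, 27.5 mm wide and 30 mm deep, at y = +40 mm (free) and y = -40 mm (holds a knobbed tube), x = 0. It may be turned any way round on the table.
- free_hole (a point): Centre of the mouth of the stand's free hole, on its top face 50 mm above the table. A tube fully down stands on the hole's floor, 30 mm below, with its centre 4 mm above this point and 38 mm of it showing.
- stand_tube_mid (a point): Centre of the knobbed tube already in the stand's other hole; to be left alone.
- bowl: White porcelain tasting bowl, 94 mm wide, 50 mm high. Origin at the centre of its underside. Bystander.
- lidded_cup: White lidded tasting cup, 88 mm wide, 84 mm high with its knob. Origin at the centre of its underside. Bystander.
- small_cup: Small white cup, 60 mm wide, 45 mm high. Origin at the centre of its underside. Bystander.
Mind the look-alikes: they are no part of the job. What is shaped like the part that bears stand_tube_mid but red is not meant. Leave any orange look-alike of the part that bears flat_tube_mid alone.

How it is judged (in metres and radians):
On the way:
1. the flat-capped tube has been raised at least 28 mm in its well by pressing its lever, while not in the gripper (z of flat_tube_mid in the frame of rack between 0.088 and 0.106 m and value of joint any of lever0, lever1, lever2 above 0.42 rad and distance between the grasp point and flat_tube_mid above 0.06 m), for 0.2 s.
At the end, for the whole second after the job is handed in: The flat-capped tube stands in the stand's free hole, cap up, within 3 mm of fully down (and within 6 mm of the hole's centre, under 0.2 rad of lean), released; the knobbed tubes are still down in their own wells and hole (horizontal distance between flat_tube_mid and free_hole below 0.006 m and z of flat_tube_mid in the frame of stand between 0.05 and 0.057 m and angle between flat_tube_mid's own z axis and vertical below 0.2 rad and height (world z) of stand_tube_mid below 0.06 m and z of each of knob_tube1_mid, knob_tube2_mid in the frame of rack below 0.07 m); the robot touches nothing.
It fails at once if a knobbed tube is moved more than 12 mm (distance of any of knob_tube1_mid, knob_tube2_mid, stand_tube_mid from where it was at the start of the episode above 0.012 m).
It fails at once if the bowl or a cup is moved more than 30 mm (distance of any of bowl, lidded_cup, small_cup from where it was at the start of the episode above 0.03 m).
It also fails if it takes over 64 s, if anything falls off the work surface, if the arm or the gripper's body presses on something with over 40 N, if the wrist force passes 120 N, or if a joint passes its speed limit or range.

## Robot

A 6-joint arm with a two-finger parallel gripper is mounted at the origin on the work surface. World frame = base frame: x ahead of the robot, y to its left, z up, the work surface at z = 0. Lengths are in m, angles in degrees, forces in N, time in s.
With the tool pointing down it reaches from about 0.425 to 1.125 m from the base axis. Payload 14.9 kg.
Tool frame: the origin (TCP) lies midway between the tips of the shut fingers; the grasp point (between the pads) lies 19 mm behind it (manip.grasp_offset is the z of the grasp point in the tool frame, in m); z points along the fingers, y is the line along which they close (so a half turn about z gives the same grasp; the last joint's range is limited). The gripper opens to 91 mm and grips with 3 to 60 N. Pads are 32 mm wide; open, the fingers measure 118 mm over their backs; the gripper's body (76 mm by 178 mm) begins 60 mm behind the grasp point.
Start: joints at [66.217, 21.709, 99.362, -0, 58.929, -1.908], TCP at [0.261, 0.65, 0.214] pointing down, gripper open.
Joint ranges: [-158.91, 158.91], [-42.39, 125.64], [0.06, 152.35], [-60.88, 240.88], [17.5, 164.5], [-176.32, 176.32]. Speed limits (degrees/s): [108.29, 108.29, 136.94, 180, 180, 180].

## Interface

Orientations are given as [roll, pitch, yaw] about the fixed x, y, z axes, in that order (R = Rz(yaw) Ry(pitch) Rx(roll)).
In Python, from bench import manip, effector, kin, imaging, finish_job, telemetry gives the robot as it stands. Calls block until the motion is done:
- manip.move_ptp(position, orientation): joint-space move of the TCP to a pose.
- manip.move_straight(position, ori=None, velocity=0.15, guard=None): straight line of the TCP; ori=None keeps the orientation; velocity is the mean speed in m/s. With guard (N) it stops when the force on the tool has changed by that much, and returns True; else False.
- manip.movej(angles): joint-space move.
- effector.set_gripper(opening, squeeze=None): finger opening in m; squeeze is the grip in N (None keeps the last); returns when the fingers have stopped.
- manip.dwell(seconds).
- kin.ik(position, orientation): joint angles nearest the present ones, or None.
- imaging.get_image(name): name is "scene" or "top"; returns the picture (384x512x3 uint8, red, green, blue); there is no depth.
- imaging.camera_info(name): a dict with "fx", "fy", "cx", "cy" (pixels), "k1" (the pictures are not rectified: a ray, as slopes to the right and down, at radius r is drawn at 1 + k1 r^2 times it, then the intrinsics apply), "position" and "rotation" of the camera in the world. Camera axes: x right, y down, z forward; pixel columns grow to the right and rows downward; lengths in m; the calibration is good to about 2 mm. A picture is of the moment at which its call begins. camera_info takes no time and is no camera call.
A pose or a line that the arm cannot do raises manip.IKError and nothing moves.
- finish_job(): hands the job in; it is judged then, once.
Readings, each from a call of its own:
- telemetry.get_clock(): time.
- telemetry.get_joints(): joint angles.
- telemetry.get_qvel(): joint speeds.
- telemetry.get_effort(): joint torques, N m.
- telemetry.get_ee_pos(): TCP position.
- telemetry.get_orientation(): TCP orientation.
- telemetry.get_force(): force on the tool from outside, world axes, zero at the start.
- telemetry.get_torque(): the same for the moment, N m.
- telemetry.get_grip_width(): finger opening in m.
- telemetry.get_grasp_force(): force on a finger pad.
Only numpy, scipy, OpenCV 4.12 (cv2) and the standard library are available. Lean on these libraries where they do the work, as an engineer would, in place of code of your own. Each camera call takes 0.05 s, during which the arm holds its last target. There are 200 camera calls.

## Working session

There is one attempt and no reset: what is moved stays moved. The work goes in short steps, each a Python script; the robot and the scene stay as the last script left them, time stands still between calls to the robot, and variables do not carry over. Pictures are saved under pics/ and viewed, at most 10 in all, crops included, and the job is handed in when it is done.

```bash
ls; mkdir -p pics; python3 - <<'E'
from bench import manip, imaging, telemetry
import cv2
for n in ("scene","top"):
    im=imaging.get_image(n); cv2.imwrite(f"pics/{n}0.png",im[:,:,::-1]); 
    cv2.imwrite(f"pics/{n}0v.png",cv2.resize(im[:,:,::-1],(768,576),interpolation=cv2.INTER_CUBIC))
    print(imaging.camera_info(n))
print(telemetry.get_clock(),telemetry.get_orientation(),manip.grasp_offset)
E
```

```text
pics
{'fx': 459.33968825219915, 'fy': 459.33968825219915, 'cx': 249.1138995000622, 'cy': 186.69306165586354, 'k1': -0.011889428339619285, 'position': array([ 1.03284812, -0.47061305,  0.80824994]), 'rotation': array([-141.12775196,   -0.86223648,   45.8176163 ])}
{'fx': 353.72422682680957, 'fy': 353.72422682680957, 'cx': 255.49749667041056, 'cy': 191.37395825324262, 'k1': -0.06002386921713864, 'position': array([ 0.48630601, -0.01735521,  0.76427815]), 'rotation': array([-173.01983132,    0.62913945,  -91.25958854])}
0.1 [-1.79945667e+02 -6.69243924e-04  1.58125620e+02] -0.0188
```

View pics/scene0v.png

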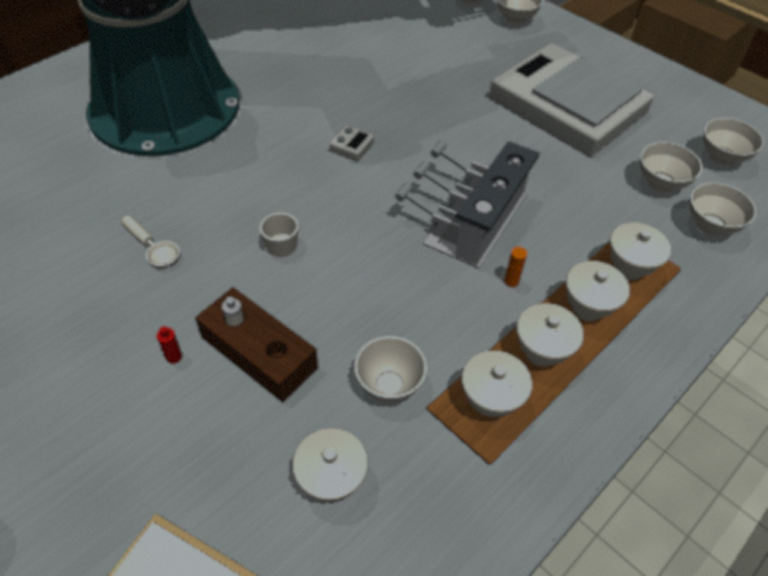

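View pics/top0v.png

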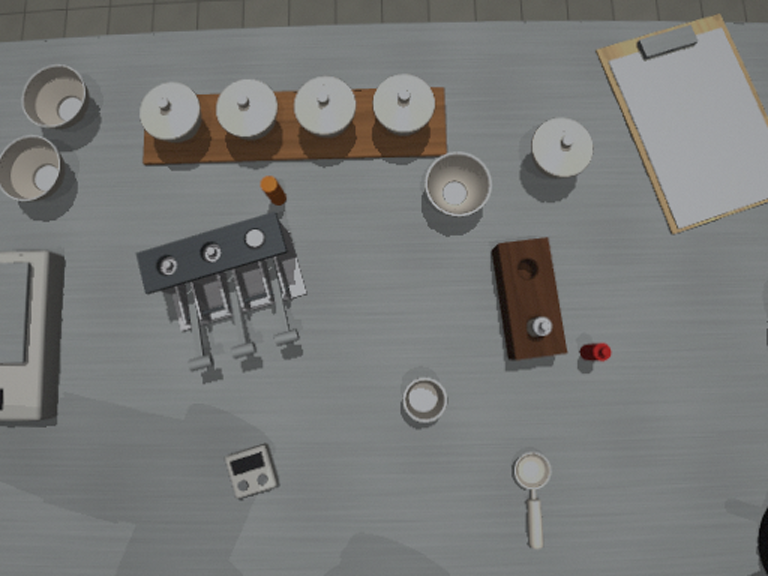

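The flat cap is in the right-hand well in the top view, at (255,238), with the bars at (200,362), (243,349) and (287,337). That makes it lever0 (y=-60). The free stand hole is at (527,268), the stand's knobbed tube at (541,326), and the orange and red look-alikes at (273,190) and (597,352). In the scene view the flat cap is at (483,208) and the hole at (277,349).

```bash
cat > h.py <<'E'
import numpy as np, cv2
from scipy.spatial.transform import Rotation as R
from bench import manip, effector, kin, imaging, telemetry
def ray(n,uv):
    c=imaging.camera_info(n)
    K=np.array([[c['fx'],0,c['cx']],[0,c['fy'],c['cy']],[0,0,1.]])
    p=cv2.undistortPoints(np.array([[uv]],float),K,np.array([c['k1'],0,0,0.]))[0,0]
    d=R.from_euler('xyz',c['rotation'],degrees=True).as_matrix()@np.array([p[0],p[1],1])
    return np.array(c['position']),d
def plane(n,uv,z):
    o,d=ray(n,uv); return o+d*(z-o[2])/d[2]
def tri(a,b):
    A=[];B=[]
    for n,uv in (("top",a),("scene",b)):
        o,d=ray(n,uv); d=d/np.linalg.norm(d); P=np.eye(3)-np.outer(d,d); A.append(P);B.append(P@o)
    x=np.linalg.lstsq(np.vstack(A),np.hstack(B),rcond=None)[0]
    return x,[np.linalg.norm(P@x-b) for P,b in zip(A,B)]
def blob(mask,seed):
    n,l,s,c=cv2.connectedComponentsWithStats(mask.astype(np.uint8),connectivity=4)
    ys,xs=np.nonzero(l); k=np.argmin((xs-seed[0])**2+(ys-seed[1])**2); i=l[ys[k],xs[k]]
    return c[i],s[i], l==i
E
python3 - <<'E'
from h import *
T=cv2.imread("pics/top0.png");S=cv2.imread("pics/scene0.png")
v=lambda p:((p[0]+.5)/1.5-.5,(p[1]+.5)/1.5-.5)
print("tri cap",tri(v((255,238)),v((483,208))))
for n,im,s in (("top",T,(255,238)),("scene",S,(483,208))):
    g=im.min(2); x,y=map(int,v(s)); m=g>0.65*g[y,x]
    c,st,_=blob(m,v(s)); print(n,"cap",c,st,plane(n,c,.094))
for n,im,s in (("top",T,(527,268)),("scene",S,(277,349))):
    g=im.max(2); x,y=map(int,v(s)); print(g[y-9:y+10:2,x-10:x+11:2])
    m=g<(g[y,x]+g[y,x+14 if n=='top' else x-14])/2; c,st,_=blob(m,v(s)); print(n,"hole",c,st,plane(n,c,.05))
for s in ((200,362),(243,349),(287,337)): print("bar",plane("top",v(s),.06))
print("wells",[plane("top",v(s),.095) for s in((168,265),(211,252),(255,238))])
print("plate corners",[plane("top",v(s),.095) for s in((137,253),(148,292),(286,250),(275,213))])
print("stand corners top",[plane("top",v(s),.05) for s in((494,245),(548,238),(566,353),(514,359))])
print("stand corners scene",[plane("scene",v(s),.05) for s in((197,322),(234,291),(317,349),(282,376))])
for nm,s,z in (("bowl",(457,184),.05),("lid",(562,148),.06),("scup",(425,400),.045),("orange",(269,185),.068),("stube",(542,326),.085)): print(nm,plane("top",v(s),z))
print("bar0 scene",plane("scene",v((403,189)),.06),"orange",tri(v((269,185)),v((517,250))))
a=cv2.resize(T[130:265,80:220],(560,540),interpolation=cv2.INTER_CUBIC)
b=cv2.resize(T[150:250,320:390],(378,540),interpolation=cv2.INTER_CUBIC)[:,:240*1]
b=cv2.resize(T[155:243,325:384][:,:],(240,358),interpolation=cv2.INTER_CUBIC)
o=np.zeros((540,800,3),np.uint8);o[:,:560]=a;o[:358,560:]=b;cv2.imwrite("pics/c1.png",o)
E
```

```text
tri cap (array([0.63734587, 0.15388209, 0.0888481 ]), [np.float64(0.000905059684564063), np.float64(0.0009050596845644352)])
top cap [169.27522936 158.31192661] [164 153  12  12 109] [0.63718899 0.1544166  0.094     ]
scene cap [322.03030303 137.46969697] [317 134  11   8  66] [0.63804891 0.15125098 0.094     ]
[[76 76 69 72 74 78 76 76 75 75 71]
 [77 78 71 71 72 71 76 77 77 75 70]
 [77 76 71 54 37 26 34 47 76 75 72]
 [74 77 63 41 43 31 27 30 49 72 72]
 [73 74 50 46 49 45 31 28 37 69 73]
 [69 76 49 46 51 46 43 28 31 67 73]
 [68 73 63 67 74 65 43 28 36 70 73]
 [67 76 68 67 77 70 55 30 59 77 75]
 [68 76 74 69 64 71 51 55 77 78 76]
 [68 72 75 71 70 73 73 71 79 80 77]]
top hole [352.17073171 177.43902439] [345 172  14  14 123] [ 0.59803619 -0.20997947  0.05      ]
[[61 60 62 60 60 63 63 59 55 57 58]
 [60 63 62 61 59 57 62 64 60 56 59]
 [61 62 59 53 44 42 42 51 58 62 58]
 [66 61 50 34 31 29 31 28 45 61 63]
 [66 58 35 28 28 28 24 25 33 55 63]
 [66 51 31 26 32 27 26 25 30 56 63]
 [66 57 27 28 35 45 47 37 41 57 60]
 [61 60 49 44 50 51 54 55 58 61 61]
 [62 61 60 60 58 59 62 66 64 64 62]
 [64 
[... 693 characters left out ...]
   ]), array([ 0.47942062, -0.25432238,  0.05      ]), array([ 0.47330561, -0.18375569,  0.05      ])]
stand corners scene [array([ 0.49050865, -0.25889354,  0.05      ]), array([ 0.48214138, -0.19101584,  0.05      ]), array([ 0.6339341 , -0.17074925,  0.05      ]), array([ 0.63400776, -0.22974688,  0.05      ])]
bowl [ 0.71639518 -0.11693171  0.05      ]
lid [ 0.76228069 -0.26432912  0.06      ]
scup [ 0.42180928 -0.06342433  0.045     ]
orange [0.71596891 0.1415271  0.068     ]
stube [ 0.51494203 -0.21371723  0.085     ]
bar0 scene [0.50791669 0.11866348 0.06      ] orange (array([0.71505516, 0.14071847, 0.06965557]), [np.float64(0.0005284626145940879), np.float64(0.0005284626145939511)])
```

View pics/c1.png

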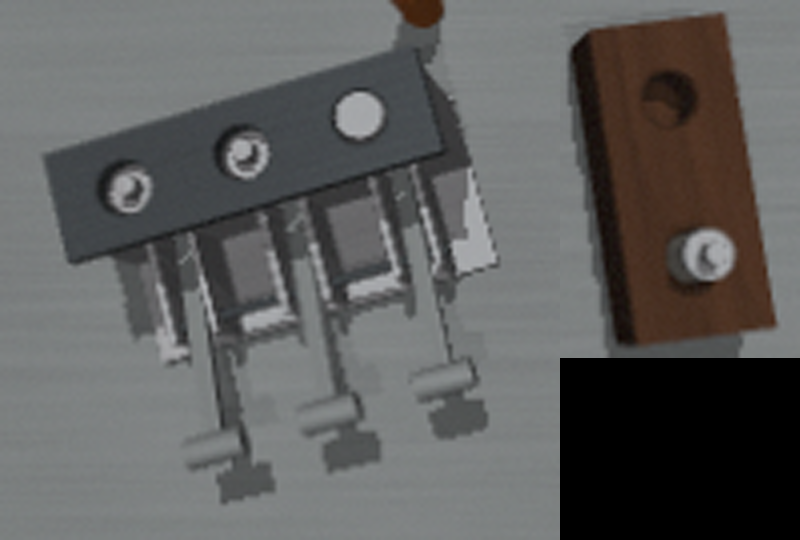

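The crop confirms the flat cap is in the right well, lever0. The rack is turned about 15.9°, and the cap-to-bar vector matches the expected 131 mm. The measured wells, stand corners and hole all fit the given sizes, so I'll press lever0.

```bash
python3 - <<'E'
from h import *
O=[180,0,15.9]; b=(.510,.118)
print(kin.ik([*b,.15],O))
effector.set_gripper(0.0)
manip.move_ptp([*b,.15],O)
manip.move_straight([*b,.075],velocity=.12)
print(manip.move_straight([*b,.021],velocity=.04,guard=20),telemetry.get_ee_pos(),telemetry.get_force())
manip.move_straight([*b,.2],velocity=.2)
q=telemetry.get_joints(); q=list(q); q[0]-=35
manip.movej(q)
for n in("top","scene"): cv2.imwrite(f"pics/{n}1.png",imaging.get_image(n)[:,:,::-1])
T=cv2.imread("pics/top1.png")[120:265,80:220];S=cv2.imread("pics/scene1.png")[80:190,250:370]
o=np.zeros((560,800,3),np.uint8);a=cv2.resize(T,(420,435),interpolation=2);c=cv2.resize(S,(380,348),interpolation=2)
o[:435,:420]=a;o[:348,420:]=c;cv2.imwrite("pics/c2.png",o);print(telemetry.get_clock())
E
```

```text
[ 1.04763306e+01  1.11907528e+01  1.21467818e+02 -2.54444375e-14
  4.73414297e+01  8.45763306e+01]
True [0.51097591 0.11819669 0.02312979] [-5.38506369 -1.30333521 18.04384695]
7.925
```

View pics/c2.png

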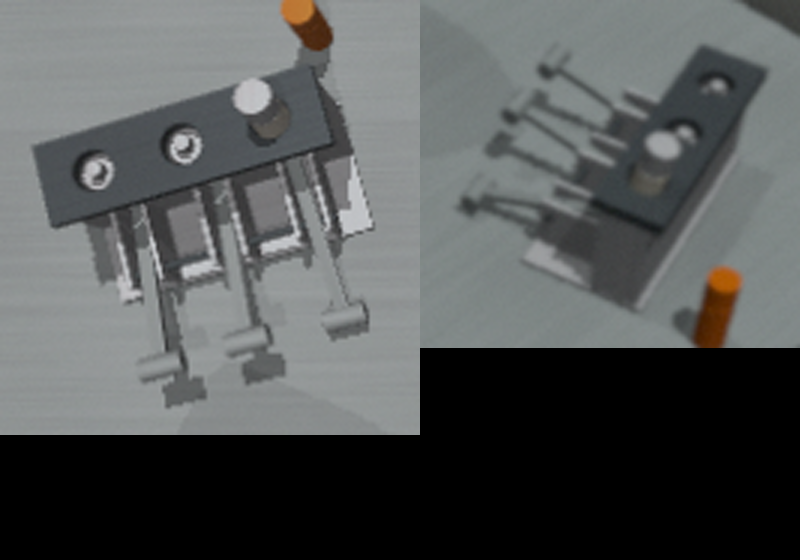

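lever0 is fully down (the stop was felt at z=23 mm) and the tube has risen. Its cap is at crop pixel (253,97) in top and (661,145) in scene. Next I'll triangulate the cap for position and lean, and find the rack centre from it.

```bash
python3 - <<'E'
from h import *
r=[]
for n,s in (("top",(164.2,152)),("scene",(326,125.8))):
    g=cv2.imread(f"pics/{n}1.png").min(2); x,y=map(int,s); m=g>0.8*g[y,x]
    c,st,_=blob(m,s); r.append(c); print(n,g[y,x],c,st,plane(n,c,.132))
print(tri(*r))
# well mouth from the flush cap earlier
print("well0 tri",tri((169.28,158.31),(322.03,137.47)))
E
```

```text
top 191 [163.53271028 151.43925234] [158 146  12  12 107] [0.6418418  0.15549527 0.132     ]
scene 160 [326.42372881 125.50847458] [322 122  10   8  59] [0.64228655 0.15255905 0.132     ]
(array([0.64163829, 0.15518087, 0.13024718]), [np.float64(0.000953943736030146), np.float64(0.0009539437360306525)])
well0 tri (array([0.63711765, 0.15425296, 0.09163393]), [np.float64(0.000921470884532819), np.float64(0.0009214708845332152)])
```

The cap top is at (0.6416, 0.1552, 0.130), leaning about 0.1 rad towards rack +x. I'll grasp with the fingers closing along rack x, which straightens the tube, and lift it.

```bash
python3 - <<'E'
from h import *
O=[180,0,105.9]; p=(.6392,.1543)
effector.set_gripper(.05,15)
manip.move_ptp([*p,.2],O)
print(manip.move_straight([*p,.1015],velocity=.08,guard=8),telemetry.get_ee_pos())
w=effector.set_gripper(0.0,15)
print(telemetry.get_grip_width(),telemetry.get_grasp_force(),telemetry.get_force())
manip.move_straight([*p,.24],velocity=.08)
print(telemetry.get_grip_width(),telemetry.get_force(),telemetry.get_clock())
h=(.597,-.208); O2=[180,0,15.9]
manip.move_ptp([*h,.20],O2)
manip.move_straight([*h,.125],velocity=.1)
print(telemetry.get_grip_width(),telemetry.get_ee_pos(),telemetry.get_clock())
o=np.zeros((400,800,3),np.uint8)
for i,(n,r) in enumerate((("top",(120,245,300,425)),("scene",(150,275,130,255)))):
    im=imaging.get_image(n)[:,:,::-1]; cv2.imwrite(f"pics/{n}2.png",im)
    o[:,i*400:i*400+400]=cv2.resize(im[r[0]:r[1],r[2]:r[3]],(400,400),interpolation=2)
cv2.imwrite("pics/c3.png",o)
E
```

```text
False [0.63957601 0.1543682  0.1020735 ]
0.025479060618503867 14.319136887788773 [-0.39816073 -0.44604791  1.79520363]
0.023866848995501063 [ 0.03171056 -0.03379153 -0.37489384] 13.9917
0.02345248817652541 [ 0.59739687 -0.20815087  0.12551475] 16.2667
```

View pics/c3.png

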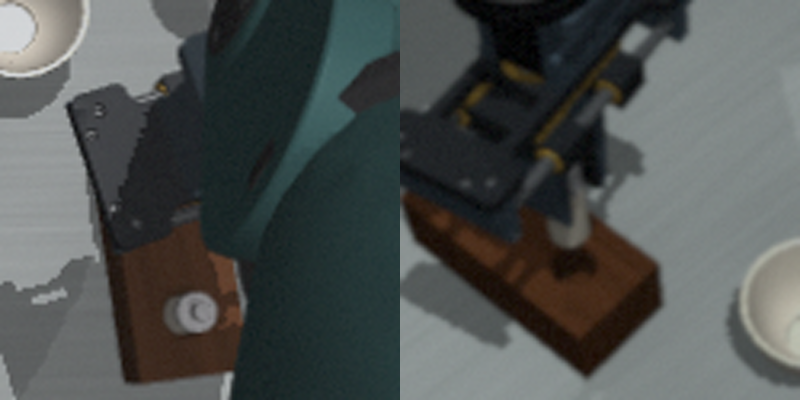

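The tube is held (width 23.5 mm) above the free hole. In the scene crop its bottom is near (570,239). I'll compare that with the expected projection of a vertical tube and then insert it under guard.

```bash
python3 - <<'E'
from h import *
# tube silhouette in scene: light, low-saturation pixels
im=cv2.imread("pics/scene2.png").astype(int); sub=im[196:230,172:196]
m=(sub.max(2)-sub.min(2)<40)&(sub.max(2)>85)
for r in range(0,34,2):
    x=np.nonzero(m[r])[0]; print(r+196, (x.min()+172,x.max()+172,len(x)) if len(x) else None)
c=imaging.camera_info("scene");Rm=R.from_euler('xyz',c['rotation'],degrees=True).as_matrix()
for z in (.155,.12,.1,.09,.087):
    q=Rm.T@(np.array([.5974,-.2082,z])-c['position']); a,b=q[:2]/q[2]; k=1+c['k1']*(a*a+b*b)
    print(z,c['fx']*a*k+c['cx'],c['fy']*b*k+c['cy'])
E
```

```text
196 None
198 None
200 None
202 None
204 None
206 (np.int64(194), np.int64(195), 2)
208 (np.int64(195), np.int64(195), 1)
210 (np.int64(186), np.int64(193), 8)
212 (np.int64(185), np.int64(195), 9)
214 (np.int64(185), np.int64(195), 5)
216 (np.int64(185), np.int64(195), 5)
218 (np.int64(185), np.int64(195), 5)
220 (np.int64(184), np.int64(195), 5)
222 (np.int64(183), np.int64(187), 5)
224 (np.int64(182), np.int64(187), 6)
226 (np.int64(183), np.int64(184), 2)
228 None
0.155 178.86976885388628 199.79182380114412
0.12 180.84868596031123 211.30242689410917
0.1 181.92366519543202 217.55245125067742
0.09 182.44680293380762 220.5933286830429
0.087 182.60193280111423 221.49497533910107
```

```bash
python3 - <<'E'
from h import *
h=np.array((.597,-.208))
manip.move_straight([*h,.097],velocity=.08)
g=manip.move_straight([*h,.056],velocity=.03,guard=5)
print(g,telemetry.get_ee_pos(),telemetry.get_force(),telemetry.get_torque(),telemetry.get_grip_width(),telemetry.get_clock())
E
```

```text
True [ 0.59684392 -0.20768341  0.05913557] [-1.01789963  2.2779752   6.24188598] [0.46347039 0.30339008 0.00493865] 0.023591496687141077 18.0083
```

It went into the hole and stopped at about the expected floor height. I'll seat it a little more, release, back off and look.

```bash
python3 - <<'E'
from h import *
h=np.array((.597,-.208))
print(manip.move_straight([*h,.0565],velocity=.02,guard=10),telemetry.get_ee_pos(),telemetry.get_force())
effector.set_gripper(.05); manip.dwell(.3)
manip.move_straight([*h,.2],velocity=.12)
q=list(telemetry.get_joints()); q[0]+=45; manip.movej(q)
print(telemetry.get_clock())
o=np.zeros((400,800,3),np.uint8); r2=[]
for i,(n,r) in enumerate((("top",(120,245,300,425)),("scene",(150,275,130,255)))):
    im=imaging.get_image(n)[:,:,::-1]; cv2.imwrite(f"pics/{n}3.png",im)
    o[:,i*400:i*400+400]=cv2.resize(im[r[0]:r[1],r[2]:r[3]],(400,400),interpolation=2)
cv2.imwrite("pics/c4.png",o)
E
```

```text
True [ 0.59774283 -0.20765259  0.05769347] [-1.41874728  3.12458303  8.17753671]
22.2167
```

View pics/c4.png

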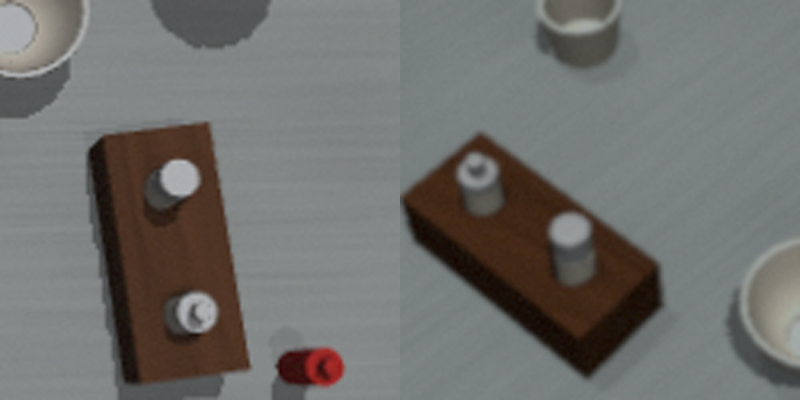

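The tube is standing in the free hole, its cap at crop (180,178) in top and (570,228) in scene. I'll check the cap height by triangulation.

```bash
python3 - <<'E'
from h import *
r=[]
for n,s in (("top",(356.2,175.6)),("scene",(183.1,221.2))):
    g=cv2.imread(f"pics/{n}3.png").min(2); x,y=map(int,s); m=g>0.8*g[y,x]
    c,st,_=blob(m,s); r.append(c); print(n,c,st,plane(n,c,.088))
print(tri(*r))
E
```

```text
top [355.83838384 174.96969697] [351 170  11  11  99] [ 0.59677942 -0.20716907  0.088     ]
scene [182.58823529 221.34117647] [177 217  12  10  85] [ 0.59771094 -0.20835988  0.088     ]
(array([ 0.596925  , -0.2077081 ,  0.08651772]), [np.float64(0.0001553458731404009), np.float64(0.0001553458731412468)])
```

```bash
python3 -c "
from bench import finish_job
print(finish_job())"
```

```text
the job is handed in; nothing more can be done
None
```

I pressed lever0 fully down, and the risen flat-capped tube now stands released in the stand's free hole, with its cap measured at 86.5 mm (88 mm expected when fully down); the job was handed in just after 22 s, and no verdict came back.

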